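Reseat the weighing spider on the kitchen scale

TASK

The three-armed carrier of the kitchen scale has been washed. Lift it by its black grip and put it back on the scale so that its three ball feet settle fully home in their seats (the foot under the red dot in the round hole, the next in the groove, the last on the flat pad) and it stands level; the seats are never quite in the same place, so feel for them gently rather than forcing it. Let go of it, and leave the glass, the salt shaker and the yoghurt tub where they are.

Things in the scene. Friction and masses are not known exactly. Their poses are not given: they have to be found in the camera images.
- scale: Fixed white kitchen scale, 180 x 190 mm (x, y), top face 22 mm above the worktop; origin: centre of its underside, z up, display along its -x edge. On it a rigid aluminium deck with three steel pads 36 mm square. The deck is clamped where it was last left: shifted up to 6 mm in x and 6 mm in y, and turned up to 0.05 rad either way about its round hole. This is not reported; see or feel it.
- spider: Loose aluminium three-armed carrier, 0.28 to 0.46 kg, 111 x 136 mm in plan, starts standing on its feet. Origin below its hub at the level of the foot undersides, z up. Ball feet 16 mm in diameter at A (-55, 0), B (40, 60), C (40, -60) mm; arms at z = 21 to 31 mm. Held level and lowered, A meets its pad first, then B, then C. Fully home its origin is 34 mm above the scale's underside.
- grip (a point): Point to grip on the upright black blade, at (6, 0, 60) mm in the spider frame. Blade 12 mm thick (along the spider's x: close the fingers along x), 50 mm long (y = -25 to 25 mm), z = 30 to 76 mm, its front face over the arm of foot A.
- foot_a (a point): Underside of ball foot A, at (-55, 0, 0) mm in the spider frame, below the red dot; belongs in the round hole.
- foot_b (a point): Underside of ball foot B, at (40, 60, 0) mm in the spider frame; belongs in the groove.
- foot_c (a point): Underside of ball foot C, at (40, -60, 0) mm in the spider frame; belongs on the flat pad.
- glass: Clear tumbler, 76 mm in diameter, 88 mm tall, loose, origin under its centre; leave alone.
- salt_shaker: Salt shaker, 44 mm in diameter, 90 mm tall, loose, origin under its centre; leave alone.
- yoghurt_tub: Yoghurt tub, 72 mm wide, 71 mm tall, loose, origin under its centre; leave alone.
- hole_nominal (a point): Point fixed to the scale, at (-40, 0, 39.2) mm in its frame: where the mouth of the round-hole pad (pad top z = 39.2 mm) would be with the deck unshifted. Hole 15 mm in diameter (edge broken by under 1 mm): a 16 mm ball foot sinks about 5 mm below the pad top.
- groove_nominal (a point): Point fixed to the scale, at (55, 60, 36.7) mm in its frame: centre of the groove pad's top with the deck unshifted. Slot 12 mm wide, 24 mm long, its length pointing at the round hole: a ball foot sinks about 2.7 mm below the pad top.
- flat_nominal (a point): Point fixed to the scale, at (55, -60, 34) mm in its frame: centre of the flat pad's top with the deck unshifted.

How it is judged:
On the way:
1. the spider is lifted clear of the worktop (height (world z) of spider above 0.06 m), for 0.2 s.
At the end, for the whole second after the job is handed in: The spider stands released and at rest on the scale, level within 0.02 rad, foot A in the round hole, B in the groove and C on the flat pad: each foot's underside is within about 1.2 mm of its seated height of 34 mm above the scale's underside (z of foot_a in the frame of scale between 0.0325 and 0.0353 m and z of foot_b in the frame of scale between 0.0325 and 0.0352 m and z of foot_c in the frame of scale between 0.0325 and 0.0353 m and x of foot_a in the frame of scale between -0.05 and -0.03 m and y of foot_a in the frame of scale between -0.01 and 0.01 m and y of foot_b in the frame of scale above 0.045 m and y of foot_c in the frame of scale below -0.045 m and angle between spider's own z axis and vertical below 0.02 rad and linear speed of spider below 0.01 m/s and contact force between the fingers and spider below 0.1 N); the robot touches nothing.
It fails at once if the spider is forced or dropped onto the scale with more than 25 N (contact force between spider and scale above 25 N).
It fails at once if the glass is disturbed (distance of glass from where it was at the start of the episode above 0.02 m).
It fails at once if the salt shaker is disturbed (distance of salt_shaker from where it was at the start of the episode above 0.02 m).
It fails at once if the yoghurt tub is disturbed (distance of yoghurt_tub from where it was at the start of the episode above 0.02 m).
It also fails if it takes over 67 s, if anything falls off the work surface, if the arm or the gripper's body presses on something with over 40 N, if the wrist force passes 120 N, or if a joint passes its speed limit or range.

ROBOT

A 7-joint arm with a two-finger parallel gripper is mounted at the origin on a cart in front of the work surface, level with it; the furniture and walls round the work are solid. World frame = base frame: x ahead of the robot, y to its left, z up, the work surface at z = 0. Lengths are in m, angles in rad, forces in N, time in s.
With the tool pointing down it reaches from about 0.4 to 0.85 m from the base axis. Payload 6.9 kg.
Tool frame: the origin (TCP) lies at the very end of the fingers, on their centre line; the grasp point (between the pads) lies robot.hold_point_z behind it (robot.hold_point_z is the distance from the TCP to the grasp point, in m); z points along the fingers, y is the line along which they close (so a half turn about z gives the same grasp; the last joint's range is limited). The gripper opens to 85 mm and grips with 20 to 120 N. Pads are 22 mm wide; open, the fingers measure 114 mm over their backs; the gripper's body (76 mm by 85 mm) begins 54 mm behind the grasp point. The pads swing forward as they close: fully open they stand 13 mm farther back than shut.
Start: joints at [1.208, 0.507, -0.238, 1.5, 0.126, 1.149, -0.155], TCP at [0.282, -0.558, 0.231] pointing down, gripper open.
Joint ranges: [-3.08, 3.08], [-0.24, 2.05], [-1.43, 1.35], [0, 2.5], [-1.52, 4.66], [0.17, 1.96], [-2.89, 2.89]. Speed limits (rad/s): [2.39, 2.39, 3.14, 3.14, 3.14, 3.14, 3.14].

INTERFACE

Orientations are given as a rotation vector (axis times angle).
In Python, from plant import robot gives the robot as it stands.
- The arm moves only by the shell command python3 -m handwheel 'ROWS'. ROWS is 1 to 8 rows, one to a line, with the numbers parted by spaces; each row has 7 numbers: a rotation vector rx, ry, rz in normalised numbers (1 is pi rad), then dx, dy, dz in fractions of the full range, 1 being 0.5 m, then the finger opening in m; each row is the pose to reach, as a shift and turn from the pose commanded when the command began, along the tool's axes at that moment; what a row does not reach only later rows make up. A row lasts 1/12 s, in which the tool goes at most 0.0417 m and 0.125 rad, less where a joint would pass 70% of its speed; a pose out of reach is approached as far as the arm can. The fingers move at their own pace and stop on an object; the grip force is fixed at half the most. Time passes only in rows, so rows that do not move let the fingers close. It prints the time, the measured TCP pose, the force, the opening and the grip force at its end. Input that does not fit is refused with a message, and nothing moves.
- robot.sense(): the state, without advancing time (a new reading comes with each control period).
- robot.snapshot(name): name is "scene" or "top"; returns the picture (400x640x3 uint8, red, green, blue); there is no depth.
- robot.get_calibration(name): a dict with "fx", "fy", "cx", "cy" (pixels), "dist" ([k1, k2, p1, p2, k3] as OpenCV has them; the pictures are not rectified), "origin" and "attitude" of the camera in the world. Camera axes: x right, y up, looking along -z (the intrinsics and any distortion apply to the point x, -y, -z); pixel columns grow to the right and rows downward; lengths in m; the calibration is good to about 2 mm. A picture is of the moment at which its call begins. get_calibration takes no time and is no camera call.
- robot.job_done(): hands the job in; it is judged then, once.
Trained networks look in the newest picture that a camera, given by its name, has taken for a name from the list of things; names that differ only in an ending like _2 or _b are one class to them, and where a whole thing is asked for, a point or a joint stands for the part that bears it (a point fixed in the world has none). Each returns a list of dicts, best first, with "confidence" (0 to 1); they miss things now and then, are a little off and sometimes report something else, mostly with a low value. They report only what shows in the picture. A call takes as long as a camera call.
- robot.recognise(camera, thing): "xyz" ([x, y, z] in m, in world coordinates, good to about 4 mm: the middle of the surface that is visible of it).
The state is a dict: "t": time; "joints": joint angles; "qvel": joint speeds; "joint_efforts": joint torques, N m; "ee_pos": TCP position; "orientation": TCP orientation; "wrist_force": force on the tool from outside, world axes, zero at the start; "moment": the same for the moment, N m; "width": finger opening in m; "gripper_force": force on a finger pad.
Only numpy, scipy, OpenCV 4.12 (cv2) and the standard library are available. Lean on these libraries where they do the work, as an engineer would, in place of code of your own. Each camera call takes 0.05 s, during which the arm holds its last target. There are 200 camera calls.

## Working session

There is one attempt and no reset: what is moved stays moved. The work goes in short steps, Python scripts to look and compute and a shell command to move; the robot and the scene stay as the last step left them, time stands still between calls to the robot, and variables do not carry over. Pictures are saved under pics/ and viewed, at most 10 in all, crops included, and the job is handed in when it is done.

```bash
mkdir -p pics; ls; python3 - <<'E'
from plant import robot
import cv2,numpy as np
s=robot.sense();print(s,robot.hold_point_z)
for n in("scene","top"):
    im=robot.snapshot(n);cv2.imwrite(f"pics/{n}0.png",im[:,:,::-1]);print(robot.get_calibration(n))
    for t in("spider","scale","grip","foot_a","foot_b","glass","salt_shaker","yoghurt_tub"):
        print(n,t,[(np.round(d["xyz"],3).tolist(),round(d["confidence"],2)) for d in robot.recognise(n,t)][:3])
E
```

```text
pics
{'t': 0.0, 'joints': array([ 1.20850236,  0.50834322, -0.23752245,  1.50113297,  0.12570175,
        1.14889878, -0.1548054 ]), 'qvel': array([ 1.40812346e-03, -6.66637969e-04, -2.04521157e-03, -1.57358130e-03,
       -2.67951117e-04,  1.88936813e-04,  7.34188838e-05]), 'joint_efforts': array([-1.98217945e-04, -6.20601225e+01, -2.18646012e+00, -2.49655062e+01,
        1.28853330e-02,  1.18152844e-02, -1.43479519e-05]), 'ee_pos': array([ 0.28152585, -0.55744045,  0.2304262 ]), 'orientation': array([-3.05435694e+00, -7.27741355e-01,  7.06680142e-04]), 'wrist_force': array([-0.15480466,  0.26545613,  0.25299919]), 'moment': array([ 0.04730387, -0.01397133, -0.01529343]), 'gripper_force': 0.0, 'width': 0.08541992012407286} 0.0187
{'fx': 373.52955090469334, 'fy': 373.52955090469334, 'cx': 322.9072256875062, 'cy': 204.4113817252516, 'dist': array([-0.06158514,  0.        ,  0.        ,  0.        ,  0.        ]), 'origin': array([ 0.17142588, -0.31146305,  0.75254529]), 'attitude': array([ 0.61964458, -0.23954773, -0.75156873])}
scene spider [([0.532, 0.262, 0.033], 0.6), ([0.358, 0.0
[... 338 characters left out ...]
x': 449.07910031780915, 'fy': 449.07910031780915, 'cx': 311.8353217615105, 'cy': 199.1157532236016, 'dist': array([0.02159852, 0.        , 0.        , 0.        , 0.        ]), 'origin': array([0.40472275, 0.08438195, 1.06553298]), 'attitude': array([ 0.09088722, -0.09916887, -1.56931145])}
top spider [([0.531, 0.266, 0.028], 0.73)]
top scale [([0.507, -0.117, 0.019], 0.83), ([0.535, 0.264, 0.028], 0.45)]
top grip [([0.534, 0.27, 0.03], 0.92)]
top foot_a [([0.535, 0.263, 0.029], 0.95)]
top foot_b [([0.535, 0.263, 0.029], 0.95)]
top glass [([0.706, 0.077, 0.026], 0.79)]
top salt_shaker [([0.367, 0.068, 0.082], 0.82)]
top yoghurt_tub [([0.72, 0.178, 0.07], 0.63), ([0.531, 0.266, 0.031], 0.57)]
```

View pics/scene0.png

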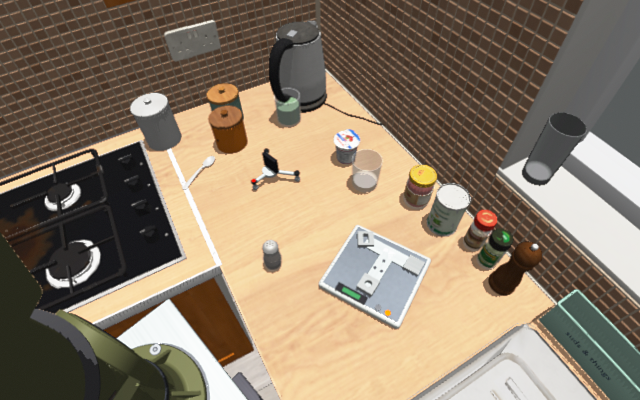

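View pics/top0.png

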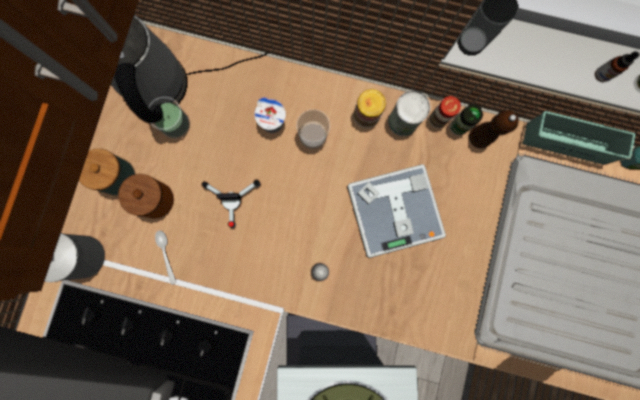

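The scene picture shows the spider at about (272,172), the scale at (375,275), and the shaker at (271,253). The glass is at (366,172) and the tub at (346,148). In the top picture, the spider's red foot is at (231,225) and its other two feet are at (205,184) and (257,183). The scale spans about (350..443, 167..255), with the hole near (403,226). Next I'll enlarge the spider and scale in both views.

```bash
python3 - <<'E'
import cv2,numpy as np
s=cv2.imread("pics/scene0.png");t=cv2.imread("pics/top0.png")
def c(im,x,y,w,h,k,W=400,H=300):
    o=cv2.resize(im[y:y+h,x:x+w],(w*k,h*k),interpolation=cv2.INTER_CUBIC);return cv2.copyMakeBorder(o,0,H-h*k,0,W-w*k,cv2.BORDER_CONSTANT)
print("k: spider top x8 @ (200,172), etc")
a=np.hstack([c(t,197,172,66,60,5),c(s,245,145,60,50,5)])
b=np.hstack([c(t,346,162,100,96,3),c(s,316,223,118,100,3)])
cv2.imwrite("pics/comp.png",np.vstack([a,b]))
E
```

```text
k: spider top x8 @ (200,172), etc
```

View pics/comp.png

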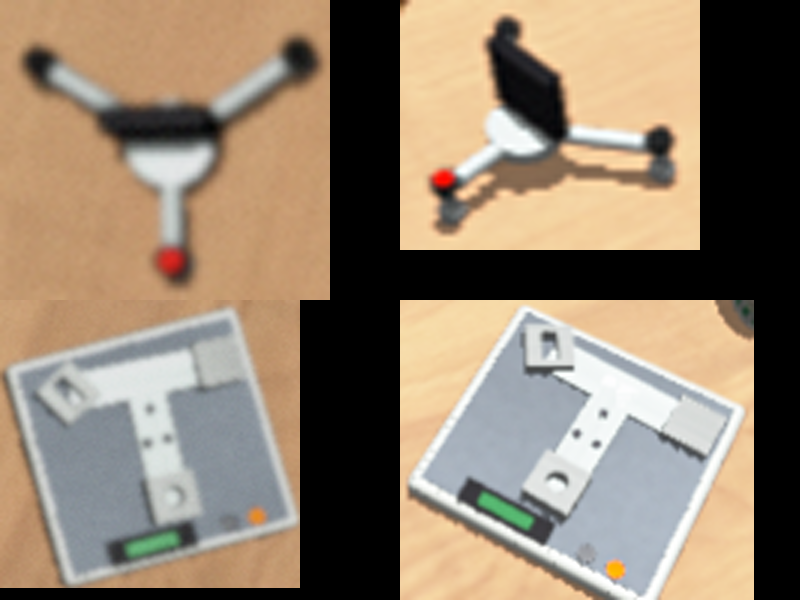

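The crops show the following pixel positions.
- **Top view, spider:** red foot A at (231,224), B at (204.6,184.4), C at (256.6,183.4).
- **Top view, deck:** hole at (404,227), groove at (368.7,192), flat pad at (418.7,182).
- **Scene view, spider:** A (253.6,180.8), B (266.4,151), C (296.6,173).
- **Scene view, deck:** hole (368.3,283), groove (365.7,238.7), flat pad (413.3,264.7).

I'll triangulate these.

```bash
cat > h.py <<'E'
import numpy as np,cv2
from scipy.spatial.transform import Rotation as R
from scipy.optimize import least_squares
from plant import robot
F=np.diag([1.,-1,-1])
def proj(n,P):
    c=robot.get_calibration(n);A=R.from_rotvec(c["attitude"]).as_matrix()
    Rw=F@A.T;t=-Rw@c["origin"];K=np.array([[c["fx"],0,c["cx"]],[0,c["fy"],c["cy"]],[0,0,1]])
    return cv2.projectPoints(np.float64(P).reshape(-1,1,3),cv2.Rodrigues(Rw)[0],t,K,c["dist"])[0].reshape(-1,2)
def tri(pt,ps):
    f=lambda X:np.r_[proj("top",X)[0]-pt,proj("scene",X)[0]-ps]
    r=least_squares(f,[.5,0,.03]);return r.x,np.abs(r.fun).max()
def fit(model,obs):
    "obs {cam: Nx2}; pose x,y,z,yaw"
    f=lambda p:np.concatenate([(proj(c,model@R.from_euler("z",p[3]).as_matrix().T+p[:3])-o).ravel() for c,o in obs.items()])
    r=least_squares(f,[.5,0,.0,.1],x_scale=[.1,.1,.1,1]);return r.x,r.fun.reshape(-1,2)
E
cat > m1.py <<'E'
from h import *
np.set_printoptions(precision=4,suppress=True)
O={"A":((231,224),(253.6,180.8)),"B":((204.6,184.4),(266.4,151)),"C":((256.6,183.4),(296.6,173)),
"hole":((404,227),(368.3,283)),"groove":((368.7,192),(365.7,238.7)),"flat":((418.7,182),(413.3,264.7)),
"s++":((350,185.3),(358.3,226.3)),"s+-":((424.3,165.3),(430.3,259.7)),"s--":((445,236),(399,322)),"s-+":((369.3,256.3),(319.3,285.3))}
for k,(a,b) in O.items(): print(k,*tri(np.array(a),np.array(b)))
def go(names,M):
    p,f=fit(np.array(M)/1000,{"top":np.array([O[k][0] for k in names]),"scene":np.array([O[k][1] for k in names])});print(names,p);print(f.round(1).tolist())
go("ABC",[[-55,0,31],[40,60,31],[40,-60,31]])
go(["hole","groove","flat"],[[-40,0,39.2],[55,60,36.7],[55,-60,34]])
go(["s++","s+-","s--","s-+"],[[90,95,22],[90,-95,22],[-90,-95,22],[-90,95,22]])
E
python3 m1.py
```

```text
A [0.4736 0.2644 0.0319] 0.41218880538244207
B [0.5664 0.3282 0.0282] 0.5443093977927447
C [0.5685 0.2066 0.0318] 0.6877166666526477
hole [ 0.4656 -0.1317  0.0408] 0.22831403173699982
groove [ 0.5471 -0.0533  0.0321] 0.0384631053772182
flat [ 0.5705 -0.1701  0.0322] 0.010818769085460644
s++ [ 0.5662 -0.0123  0.0182] 0.705883223011142
s+- [ 0.6122 -0.1871  0.0223] 0.13641149846210965
s-- [ 0.4469 -0.2272  0.0355] 0.9268554922236945
s-+ [ 0.3989 -0.0547  0.0137] 0.08830186718830646
ABC [ 0.5279  0.2662 -0.0006  0.0256]
[[0.1, 0.0], [0.5, -0.5], [0.1, -0.8], [-0.6, 0.5], [-0.4, -0.3], [-0.6, 0.2]]
['hole', 'groove', 'flat'] [ 0.505  -0.1232 -0.002   0.2084]
[[-0.3, -0.2], [0.1, 0.1], [0.2, -0.3], [-0.4, 0.7], [-0.2, -0.5], [0.4, -0.0]]
['s++', 's+-', 's--', 's-+'] [ 0.509  -0.1199 -0.0082  0.2646]
[[-3.0, -2.3], [-0.5, -2.9], [1.3, -0.5], [-1.2, 0.6], [-1.8, -1.9], [1.7, -0.2], [0.6, 6.7], [-1.6, -0.4]]
```

```bash
cat >> h.py <<'E'
def row(x,y,z,yaw):
    "tool-axes row to reach world TCP pos with tool y at angle yaw, pointing down"
    s=robot.sense();C=R.from_rotvec(s["orientation"])
    ty=np.array([np.cos(yaw),np.sin(yaw),0]);tz=np.array([0,0,-1.]);T=R.from_matrix(np.c_[np.cross(ty,tz),ty,tz])
    return np.round(np.r_[(C.inv()*T).as_rotvec(),C.inv().apply(np.array([x,y,z])-s["ee_pos"])],4).tolist(),T.as_rotvec().round(4)
E
python3 -c "
from h import *
for y in (.02,):print(row(.534,.266,.16,y))"
```

```text
([-0.0, -0.0, -1.1231, 0.5966, -0.6216, 0.0713], array([2.1991, 2.2435, 0.    ]))
```

Units first: shifts go in shares of 0.5 m and turns go in shares of pi rad. So -0.36 m / 0.5 = -0.72, 0.35 m / 0.5 = 0.7, -0.8 rad / 3.1416 = -0.2546.

```bash
python3 -m handwheel '0 0 -0.1273 0.46 -0.48 0 0.085
0 0 -0.1273 0.46 -0.48 0 0.085
0 0 -0.1273 0.46 -0.48 0 0.085
0 0 -0.1273 0.46 -0.48 0 0.085
0 0 -0.191 0.7 -0.72 0 0.085
0 0 -0.2228 0.7 -0.72 0 0.085
0 0 -0.2546 0.7 -0.72 0 0.085
0 0 -0.2546 0.7 -0.72 0 0.085'; python3 -c "
from h import *
print(robot.sense()['joints'].round(3));print(row(.534,.266,.16,.02))"
```

```text
t: 1.57
ee_pos: [0.381, -0.2378, 0.2316]
orientation: [2.524, 1.869, -0.0]
wrist_force: [1.8, 0.0, 0.5]
width: 0.0851
gripper_force: 0.0
[ 0.926  0.259 -0.54   1.934  0.158  0.99   0.018]
([0.0006, 0.0006, -0.3158, 0.5265, -0.0006, 0.0713], array([2.1991, 2.2435, 0.    ]))
```

To row units: 0.31 m / 0.5 = 0.62, 0.3 m / 0.5 = 0.6, -0.316 rad / 3.1416 = -0.1006.

```bash
python3 -m handwheel '0 0 -0.0318 0.6 0 0 0.085
0 0 -0.0637 0.6 0 0 0.085
0 0 -0.1006 0.6 0 0 0.085
0 0 -0.1006 0.6 0 0 0.085
0 0 -0.1006 0.6 0 0 0.085
0 0 -0.1006 0.6 0 0 0.085
0 0 -0.1006 0.62 0 0.06 0.085
0 0 -0.1006 0.62 0 0.06 0.085'; python3 -c "
from h import *
print(robot.sense()['joints'].round(3));print(row(.534,.266,.16,.02))"
```

```text
t: 2.23
ee_pos: [0.4743, 0.0608, 0.2013]
orientation: [2.203, 2.239, 0.005]
wrist_force: [-0.1, -0.2, -0.9]
width: 0.085
gripper_force: 0.0
[ 0.334  0.364 -0.701  1.918  0.284  0.957 -0.484]
([0.0025, -0.0019, -0.0038, 0.2042, 0.0629, 0.0418], array([2.1991, 2.2435, 0.    ]))
```

To row units: 0.204 m / 0.5 = 0.408, 0.063 m / 0.5 = 0.126.

```bash
python3 -m handwheel '0 0 0 0.408 0.126 0.08 0.085
0 0 0 0.408 0.126 0.08 0.085
0 0 0 0.408 0.126 0.08 0.085
0 0 0 0.408 0.126 0.08 0.085
0 0 0 0.408 0.126 0.08 0.085
0 0 0 0.408 0.126 0.08 0.085
0 0 0 0.408 0.126 0.08 0.085
0 0 0 0.408 0.126 0.08 0.085'; python3 - <<'E'
from h import *
print(robot.sense()['joints'].round(3));print(row(.534,.266,.04,.02))
im=robot.snapshot("top");im2=robot.snapshot("scene")
a=cv2.resize(im[150:250,170:290],None,fx=3.33,fy=3.33,interpolation=2);b=cv2.resize(im2[90:210,210:330],None,fx=3.33,fy=3.33,interpolation=2)
b=b[:a.shape[0]] if 0 else b
a=cv2.copyMakeBorder(a,0,b.shape[0]-a.shape[0],0,0,0);cv2.imwrite("pics/g1.png",np.hstack([a,b])[:,:,::-1])
E
```

```text
t: 2.9
ee_pos: [0.5334, 0.2612, 0.1609]
orientation: [-2.205, -2.237, 0.002]
wrist_force: [-0.5, 0.2, -0.6]
width: 0.0848
gripper_force: 0.0
[-0.099  0.579 -0.644  1.681  0.396  1.016 -0.863]
([-0.0009, 0.0006, -0.0058, 0.0049, 0.0008, 0.1208], array([2.1991, 2.2435, 0.    ]))
```

View pics/g1.png

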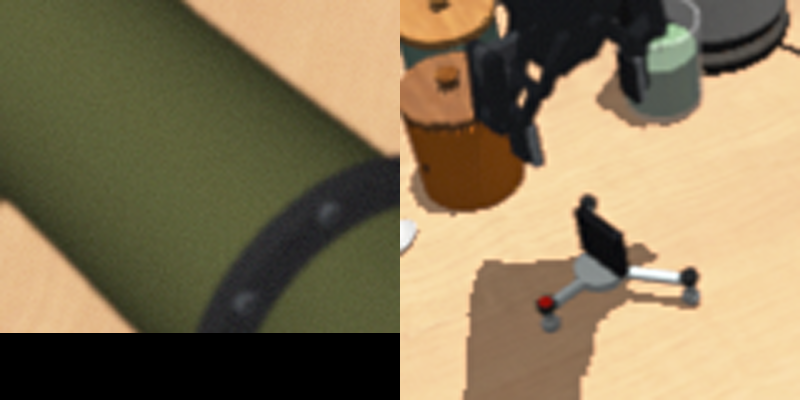

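The top view is blocked by the arm. The scene view shows the open fingers at about (515,110) and (630,70) in the crop, straddling the blade from above, so I'll descend and close.

To row units: 0.12 m / 0.5 = 0.24, 0.11 m / 0.5 = 0.22, -0.006 rad / 3.1416 = -0.0019.

```bash
python3 -m handwheel '0 0 -0.0019 0.008 0 0.06 0.085
0 0 -0.0019 0.008 0 0.12 0.085
0 0 -0.0019 0.008 0 0.16 0.085
0 0 -0.0019 0.008 0 0.2 0.085
0 0 -0.0019 0.008 0 0.22 0.085
0 0 -0.0019 0.008 0 0.24 0.085
0 0 -0.0019 0.008 0 0.24 0.085
0 0 -0.0019 0.008 0 0.24 0.085' && python3 -m handwheel '0 0 0 0 0 0 0.04
0 0 0 0 0 0 0.03
0 0 0 0 0 0 0.02
0 0 0 0 0 0 0.015
0 0 0 0 0 0 0.012
0 0 0 0 0 0 0.01
0 0 0 0 0 0 0.005
0 0 0 0 0 0 0.0'
```

```text
t: 3.67
ee_pos: [0.534, 0.2647, 0.0418]
orientation: [2.201, 2.241, 0.001]
wrist_force: [0.5, -0.4, -0.4]
width: 0.0853
gripper_force: 0.0
t: 4.33
ee_pos: [0.5339, 0.2653, 0.0417]
orientation: [2.2, 2.242, 0.001]
wrist_force: [0.3, -0.5, 4.3]
width: 0.0111
gripper_force: 59.1
```

To row units: -0.12 m / 0.5 = -0.24, -0.06 m / 0.5 = -0.12.

```bash
python3 -m handwheel '0 0 0 0 0 -0.01 0
0 0 0 0 0 -0.03 0
0 0 0 0 0 -0.07 0
0 0 0 0 0 -0.12 0
0 0 0 0 0 -0.17 0
0 0 0 0 0 -0.21 0
0 0 0 0 0 -0.23 0
0 0 0 0 0 -0.24 0' && python3 -m handwheel '0 0 0 0 0 -0.24 0
0 0 0 0 0 -0.24 0' ; python3 -c "
from h import *
print(robot.sense()['moment']);print(row(.5256,-.1189,.16,.208))"
```

```text
t: 5.0
ee_pos: [0.5339, 0.2654, 0.1631]
orientation: [2.2, 2.242, 0.003]
wrist_force: [-0.7, 0.4, -3.8]
width: 0.0118
gripper_force: 58.8
t: 5.17
ee_pos: [0.532, 0.2635, 0.2428]
orientation: [-2.198, -2.241, 0.011]
wrist_force: [1.4, -0.2, -3.2]
width: 0.0111
gripper_force: 59.7
[ 0.05786945 -0.18192749  0.02389991]
([-0.0069, 0.0026, -0.1887, -0.3819, -0.0132, 0.0841], array([1.9788, 2.4401, 0.    ]))
```

To row units: -0.19 m / 0.5 = -0.38, -0.03 m / 0.5 = -0.06, -0.03 rad / 3.1416 = -0.0095.

```bash
python3 -m handwheel '0 0 -0.0032 -0.02 0 0 0
0 0 -0.0095 -0.06 0 0.02 0
0 0 -0.0191 -0.12 0 0.04 0
0 0 -0.0286 -0.18 -0.004 0.06 0
0 0 -0.0382 -0.24 -0.008 0.08 0
0 0 -0.0446 -0.3 -0.012 0.1 0
0 0 -0.0509 -0.35 -0.016 0.1 0
0 0 -0.0573 -0.38 -0.016 0.1 0'; python3 -c "
from h import *
print(row(.5256,-.1189,.16,.208))"
```

```text
t: 5.83
ee_pos: [0.5277, 0.0706, 0.1925]
orientation: [-1.991, -2.428, 0.007]
wrist_force: [0.6, -0.6, -4.2]
width: 0.0113
gripper_force: 59.7
([-0.0047, 0.0017, -0.011, -0.1854, -0.039, 0.033], array([1.9788, 2.4401, 0.    ]))
```

To row units: -0.185 m / 0.5 = -0.37, -0.18 m / 0.5 = -0.36, -0.01 rad / 3.1416 = -0.0032.

```bash
python3 -m handwheel '0 0 -0.0032 -0.06 -0.012 0 0
0 0 -0.0032 -0.12 -0.024 0 0
0 0 -0.0032 -0.18 -0.036 0.02 0
0 0 -0.0032 -0.24 -0.048 0.04 0
0 0 -0.0032 -0.3 -0.06 0.06 0
0 0 -0.0032 -0.34 -0.07 0.07 0
0 0 -0.0032 -0.36 -0.076 0.07 0
0 0 -0.0032 -0.37 -0.078 0.07 0'&& python3 -m handwheel '0 0 0 0 0 0.02 0
0 0 0 0 0 0.04 0
0 0 0 0 0 0.04 0
0 0 0 0 0 0.04 0'; python3 - <<'E'
from h import *
s=robot.sense();print(s["joints"].round(3),s["ee_pos"],s["wrist_force"],s["moment"]);print(row(.5256,-.1189,.13,.208))
im=robot.snapshot("top");im2=robot.snapshot("scene")
cv2.imwrite("pics/top1.png",im[:,:,::-1]);cv2.imwrite("pics/scene1.png",im2[:,:,::-1])
a=im[130:280,330:480];b=im2[205:345,300:440]
a=cv2.resize(a,(400,400),interpolation=2);b=cv2.resize(b,(400,400),interpolation=2);cv2.imwrite("pics/g2.png",np.hstack([a,b])[:,:,::-1])
E
```

```text
t: 6.5
ee_pos: [0.5265, -0.116, 0.1585]
orientation: [-1.98, -2.437, 0.002]
wrist_force: [0.1, 0.3, -3.5]
width: 0.011
gripper_force: 59.6
t: 6.83
ee_pos: [0.5272, -0.1123, 0.1389]
orientation: [-1.973, -2.442, 0.0]
wrist_force: [1.1, 0.2, -3.7]
width: 0.0112
gripper_force: 59.6
[ 0.616  0.538 -0.688  1.851  0.425  0.906 -0.059] [ 0.52722126 -0.11226714  0.13893767] [ 1.14828762  0.16653646 -3.73624139] [-0.03557474 -0.03090345  0.01648336]
([-0.0012, -0.0013, 0.0038, -0.0062, -0.003, 0.0089], array([1.9788, 2.4401, 0.    ]))
```

View pics/g2.png

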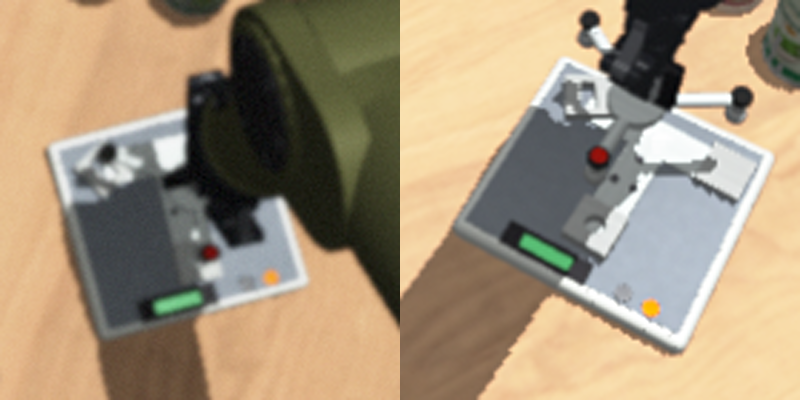

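In the hover picture, the red dot is at (408.4,224.9) in the top view and (369.7,260.0) in the scene view. Cap B is at (369.4,188.1) and (366.5,211.7), and cap C is at (419.4,239.0) in the scene view only. I'll fit the held spider's pose relative to the TCP.

```bash
cat > m2.py <<'E'
from h import *
np.set_printoptions(precision=4,suppress=True)
s=robot.sense();print(s["t"],s["ee_pos"],row(.5256,-.1189,.13,.208)[0])
T=R.from_rotvec(s["orientation"]).as_matrix();print("tool y yaw",np.arctan2(T[1,1],T[0,1]))
M=np.array([[-55,0,31],[40,60,31],[40,-60,31]])/1000
p,f=fit(M,{"top":np.array([[408.4,224.9],[369.4,188.1],[np.nan,0]])[:2],"scene":np.array([[369.65,259.95],[366.5,211.65]])}) if 0 else (None,None)
ob=[("top",0,(408.4,224.9)),("top",1,(369.4,188.1)),("scene",0,(369.65,259.95)),("scene",1,(366.5,211.65)),("scene",2,(419.35,238.95))]
def fun(p):
    P=M@R.from_euler("z",p[3]).as_matrix().T+p[:3]
    return np.concatenate([proj(c,P[i])[0]-o for c,i,o in ob])
r=least_squares(fun,[.52,-.12,.1,.2],x_scale=[.1,.1,.1,1]);print("spider",r.x,r.fun.reshape(-1,2).round(1).tolist())
p=r.x;print("grip pt",p[:2]+.006*np.array([np.cos(p[3]),np.sin(p[3])]))
for i,(a,b) in {0:((408.4,224.9),(369.65,259.95)),1:((369.4,188.1),(366.5,211.65))}.items():print(tri(np.array(a),np.array(b)))
E
python3 m2.py
```

```text
6.9333 [ 0.5279 -0.1128  0.1398] [0.0003, -0.0004, 0.003, -0.0055, -0.0035, 0.0098]
tool y yaw 0.2110072231851276
spider [ 0.5193 -0.1116  0.0967  0.2211] [[0.6, -0.6], [1.0, -1.4], [-0.8, 0.4], [-1.1, 0.4], [-0.4, -0.4]]
grip pt [ 0.5251 -0.1103]
(array([ 0.4659, -0.1235,  0.1279]), np.float64(0.8034027378023438))
(array([ 0.5445, -0.044 ,  0.1285]), np.float64(1.3876089692719233))
```

```bash
python3 -c "
from h import *
print(row(.527,-.120,.093,.203))"
```

```text
([0.0003, -0.0004, 0.008, -0.0069, -0.0024, 0.0468], array([1.9849, 2.4351, 0.    ]))
```

To row units: 0.047 m / 0.5 = 0.094, 0.045 m / 0.5 = 0.09, 0.008 rad / 3.1416 = 0.0025.

```bash
python3 -m handwheel '0 0 0.0025 -0.006 -0.002 0.02 0
0 0 0.0025 -0.014 -0.004 0.04 0
0 0 0.0025 -0.014 -0.004 0.06 0
0 0 0.0025 -0.014 -0.004 0.08 0
0 0 0.0025 -0.014 -0.004 0.09 0
0 0 0.0025 -0.014 -0.004 0.094 0
0 0 0.0025 -0.014 -0.004 0.094 0
0 0 0.0025 -0.014 -0.004 0.094 0'; python3 - <<'E'
from h import *
s=robot.sense();print(s["ee_pos"],s["wrist_force"],s["moment"])
im=robot.snapshot("top");im2=robot.snapshot("scene");s=robot.sense();print(s["ee_pos"],row(.527,-.12,.093,.203)[0])
cv2.imwrite("pics/top2.png",im[:,:,::-1]);cv2.imwrite("pics/scene2.png",im2[:,:,::-1])
for im_ in(im,im2):
    f=im_.astype(int);m=(f[:,:,0]>2*f[:,:,1]+20)&(f[:,:,0]>2*f[:,:,2]);m[:150]=0
    n,l,st,c=cv2.connectedComponentsWithStats(m.astype(np.uint8));print([(st[i,4],c[i].round(1)) for i in range(1,n) if st[i,4]>4])
a=im[150:270,340:460];b=im2[205:325,315:435]
a=cv2.resize(a,(400,400),interpolation=2);b=cv2.resize(b,(400,400),interpolation=2);cv2.imwrite("pics/g3.png",np.hstack([a,b])[:,:,::-1])
E
```

```text
t: 7.6
ee_pos: [0.5273, -0.1211, 0.0927]
orientation: [-1.987, -2.433, -0.0]
wrist_force: [-0.8, -0.4, -2.8]
width: 0.0112
gripper_force: 59.6
[ 0.52729941 -0.12108893  0.09266745] [-0.79841993 -0.38268703 -2.84462851] [-0.0079644   0.00296553  0.00474135]
[ 0.52748126 -0.12123869  0.0930666 ] [0.0008, 0.0002, -0.0019, 0.0013, -0.0002, 0.0001]
[(np.int32(16), array([407.5, 226. ]))]
[(np.int32(288), array([485. , 220.5])), (np.int32(24), array([369.9, 273.1]))]
```

View pics/g3.png

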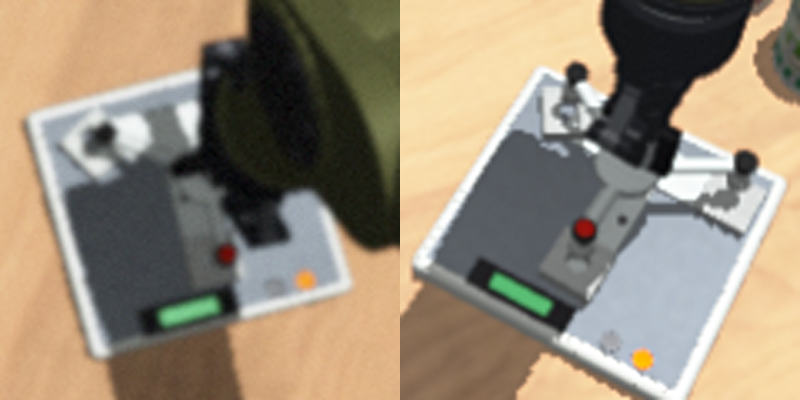

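The low-hover picture shows A at (407.5,226.0) in the top view and (369.9,273.1) in the scene view. B is at (370,190.5) and (368.1,226.6), and C is at (418.5,253.3) in the scene view.

```bash
sed -i 's/^ob=.*/ob=[("top",0,(407.5,226)),("top",1,(370,190.5)),("scene",0,(369.9,273.1)),("scene",1,(368.1,226.6)),("scene",2,(418.5,253.3))]/; /^for i/d' m2.py; cat >> m2.py <<'E'
print(tri(np.array([407.5,226]),np.array([369.9,273.1])),tri(np.array([370,190.5]),np.array([368.1,226.6])))
# expected pixels with the spider at (deck-based target), at this height
d=np.array([.505,-.1232,-.002]);q=R.from_euler("z",.2084).as_matrix()
for z in (.0495,):
    P=(M+[.015,0,z])@q.T+np.r_[d[:2],0];print("expected top",proj("top",P).round(1).tolist(),"scene",proj("scene",P).round(1).tolist())
E
python3 m2.py
```

```text
7.7 [ 0.5275 -0.1212  0.0931] [0.0008, 0.0002, -0.0069, 0.0027, -0.0013, -0.0369]
tool y yaw 0.20109766073661128
spider [ 0.5197 -0.1195  0.0505  0.2088] [[0.2, -0.4], [1.3, -1.3], [-0.3, 0.7], [-1.1, -0.1], [-0.7, -0.3]]
grip pt [ 0.5256 -0.1182]
(array([ 0.4656, -0.1305,  0.0841]), np.float64(0.40483955209060696)) (array([ 0.5464, -0.0519,  0.0794]), np.float64(1.3894817714953547))
expected top [[407.8, 225.6], [371.5, 189.3], [424.2, 178.2]] scene [[369.8, 274.2], [367.2, 226.9], [418.0, 253.5]]
```

To row units: 0.01 m / 0.5 = 0.02, 0.008 m / 0.5 = 0.016.

```bash
python3 -m handwheel '0 0 0 0 0 0.004 0
0 0 0 0 0 0.008 0
0 0 0 0 0 0.012 0
0 0 0 0 0 0.016 0
0 0 0 0 0 0.02 0
0 0 0 0 0 0.02 0
0 0 0 0 0 0.02 0'; python3 -m handwheel '0 0 0 0 0 0.001 0
0 0 0 0 0 0.002 0
0 0 0 0 0 0.002 0'; python3 -m handwheel '0 0 0 0 0 0.001 0
0 0 0 0 0 0.002 0
0 0 0 0 0 0.002 0'
```

```text
t: 8.28
ee_pos: [0.527, -0.1213, 0.0825]
orientation: [-1.987, -2.433, 0.0]
wrist_force: [-0.6, 0.9, -4.1]
width: 0.0106
gripper_force: 59.6
t: 8.53
ee_pos: [0.5271, -0.1213, 0.0816]
orientation: [-1.987, -2.433, -0.0]
wrist_force: [-0.4, -0.3, -3.5]
width: 0.0114
gripper_force: 59.6
t: 8.78
ee_pos: [0.5271, -0.1214, 0.0806]
orientation: [-1.987, -2.433, 0.0]
wrist_force: [-0.4, -0.1, -3.7]
width: 0.0112
gripper_force: 59.6
```

To row units: 0.001 m / 0.5 = 0.002, 0.0005 m / 0.5 = 0.001.

```bash
for i in 1; do python3 -m handwheel '0 0 0 0 0 0.001 0
0 0 0 0 0 0.002 0
0 0 0 0 0 0.002 0'; python3 -c "
from plant import robot;s=robot.sense();print('M',s['moment'].round(3))"; done
```

```text
t: 9.03
ee_pos: [0.527, -0.1213, 0.0795]
orientation: [-1.987, -2.433, 0.0]
wrist_force: [-0.2, -0.2, -3.4]
width: 0.0112
gripper_force: 59.6
M [ 0.049 -0.008 -0.013]
```

To row units: 0.001 m / 0.5 = 0.002, 0.0005 m / 0.5 = 0.001.

```bash
python3 -m handwheel '0 0 0 0 0 0.001 0
0 0 0 0 0 0.002 0
0 0 0 0 0 0.002 0'; python3 -c "
from plant import robot;s=robot.sense();print('M',s['moment'].round(3))"
```

```text
t: 9.28
ee_pos: [0.5271, -0.1214, 0.0785]
orientation: [-1.987, -2.433, 0.0]
wrist_force: [0.1, -0.3, -3.2]
width: 0.0114
gripper_force: 59.6
M [0.023 0.053 0.051]
```

To row units: 0.0007 m / 0.5 = 0.0014, 0.0005 m / 0.5 = 0.001.

```bash
python3 -m handwheel '0 0 0 0 0 0.001 0
0 0 0 0 0 0.0014 0
0 0 0 0 0 0.0014 0'; python3 -c "
from plant import robot;s=robot.sense();print('M',s['moment'].round(3))"
```

```text
t: 9.53
ee_pos: [0.5271, -0.1213, 0.0779]
orientation: [-1.987, -2.433, 0.0]
wrist_force: [-0.1, -1.2, -4.0]
width: 0.0115
gripper_force: 59.6
M [0.011 0.05  0.045]
```

```bash
python3 -m handwheel '0 0 0 0 0 0.001 0
0 0 0 0 0 0.0014 0
0 0 0 0 0 0.0014 0'; python3 -c "
from plant import robot;s=robot.sense();print('M',s['moment'].round(3))"
```

```text
t: 9.78
ee_pos: [0.5271, -0.1213, 0.0772]
orientation: [-1.987, -2.433, 0.0]
wrist_force: [-0.8, 0.4, -2.6]
width: 0.011
gripper_force: 59.7
M [-0.002  0.011 -0.02 ]
```

To row units: 0.0007 m / 0.5 = 0.0014, 0.0005 m / 0.5 = 0.001.

```bash
python3 -m handwheel '0 0 0 0 0 0.001 0
0 0 0 0 0 0.0014 0
0 0 0 0 0 0.0014 0'; python3 -c "
from plant import robot;s=robot.sense();print('M',s['moment'].round(3))"
```

```text
t: 10.03
ee_pos: [0.5271, -0.1213, 0.0765]
orientation: [-1.987, -2.433, -0.0]
wrist_force: [0.0, 0.2, -3.4]
width: 0.0114
gripper_force: 59.7
M [ 0.009  0.021 -0.008]
```

To row units: 0.0005 m / 0.5 = 0.001, 0.0003 m / 0.5 = 0.0006.

```bash
python3 -m handwheel '0 0 0 0 0 0.0006 0
0 0 0 0 0 0.001 0
0 0 0 0 0 0.001 0'; python3 -c "
from plant import robot;s=robot.sense();print('M',s['moment'].round(3))"
```

```text
t: 10.28
ee_pos: [0.5271, -0.1212, 0.076]
orientation: [-1.987, -2.433, -0.0]
wrist_force: [0.4, 0.7, -2.1]
width: 0.0115
gripper_force: 59.8
M [ 0.076  0.019 -0.007]
```

To row units: 0.0005 m / 0.5 = 0.001, 0.0003 m / 0.5 = 0.0006.

```bash
python3 -m handwheel '0 0 0 0 0 0.0006 0
0 0 0 0 0 0.001 0
0 0 0 0 0 0.001 0'; python3 -c "
from plant import robot;s=robot.sense();print('M',s['moment'].round(3))"
```

```text
t: 10.53
ee_pos: [0.5272, -0.1212, 0.0757]
orientation: [1.987, 2.433, 0.0]
wrist_force: [-1.1, 0.5, 0.1]
width: 0.0112
gripper_force: 60.2
M [ 0.181  0.169 -0.046]
```

To row units: 0.0003 m / 0.5 = 0.0006.

```bash
python3 -m handwheel '0 0 0 0 0 0.0006 0
0 0 0 0 0 0.0006 0
0 0 0 0 0 0.0006 0'; python3 -c "
from plant import robot;s=robot.sense();print('M',s['moment'].round(3))"
```

```text
t: 10.78
ee_pos: [0.5272, -0.1212, 0.0756]
orientation: [1.987, 2.433, 0.0]
wrist_force: [-1.5, 1.8, 4.6]
width: 0.0112
gripper_force: 60.8
M [ 0.332  0.355 -0.04 ]
```

To row units: 0.0003 m / 0.5 = 0.0006.

```bash
python3 -m handwheel '0 0 0 0 0 0.0006 0
0 0 0 0 0 0.0006 0
0 0 0 0 0 0.0006 0'; python3 -c "
from plant import robot;s=robot.sense();print('M',s['moment'].round(3))"
```

```text
t: 11.03
ee_pos: [0.5272, -0.1211, 0.0754]
orientation: [1.987, 2.433, 0.0]
wrist_force: [-3.0, 0.9, 6.1]
width: 0.011
gripper_force: 61.3
M [ 0.293  0.551 -0.062]
```

Contact is mostly on foot A, with the rim pushing toward −x. I'll ease up slightly and shift that way.

To row units: -0.001 m / 0.5 = -0.002, -0.0007 m / 0.5 = -0.0014.

```bash
python3 -m handwheel '0 0 0 0 -0.0006 -0.0006 0
0 0 0 0 -0.0014 -0.0006 0
0 0 0 0 -0.002 -0.0006 0
0 0 0 0 -0.002 -0.0006 0'; python3 -c "
from plant import robot;s=robot.sense();print('M',s['moment'].round(3))"
```

```text
t: 11.37
ee_pos: [0.527, -0.1212, 0.0755]
orientation: [1.986, 2.433, 0.002]
wrist_force: [1.0, 2.4, 3.9]
width: 0.0111
gripper_force: 60.6
M [ 0.441 -0.368 -0.05 ]
```

To row units: 0.0006 m / 0.5 = 0.0012, 0.0003 m / 0.5 = 0.0006, -0.01 rad / 3.1416 = -0.0032.

```bash
python3 -m handwheel '0 0 -0.0016 0.0006 0.0004 0 0
0 0 -0.0032 0.0012 0.0006 0 0
0 0 -0.0032 0.0012 0.0006 0 0'; python3 -c "
from plant import robot;s=robot.sense();print('M',s['moment'].round(3))"
```

```text
t: 11.62
ee_pos: [0.527, -0.1208, 0.0754]
orientation: [1.974, 2.443, 0.001]
wrist_force: [1.5, 2.4, 4.8]
width: 0.0111
gripper_force: 60.9
M [ 0.314 -0.555 -0.235]
```

To row units: -0.0004 m / 0.5 = -0.0008, -0.0002 m / 0.5 = -0.0004, 0.01 rad / 3.1416 = 0.0032.

```bash
python3 -m handwheel '0 0 0.0016 0 0.0002 -0.0004 0
0 0 0.0032 0 0.0004 -0.0008 0
0 0 0.0032 0 0.0004 -0.0008 0'; python3 -c "
from plant import robot;s=robot.sense();print('M',s['moment'].round(3))"
```

```text
t: 11.87
ee_pos: [0.5268, -0.1209, 0.0755]
orientation: [1.987, 2.433, 0.001]
wrist_force: [3.3, 1.4, -0.2]
width: 0.0111
gripper_force: 60.3
M [ 0.164 -1.007  0.111]
```

To row units: 0.0006 m / 0.5 = 0.0012, 0.0003 m / 0.5 = 0.0006.

```bash
python3 -m handwheel '0 0 0 0 0.0006 0 0
0 0 0 0 0.0012 0 0
0 0 0 0 0.0012 0 0'; python3 -c "
from plant import robot;s=robot.sense();print('M',s['moment'].round(3))"
```

```text
t: 12.12
ee_pos: [0.5269, -0.1209, 0.0755]
orientation: [-1.987, -2.433, 0.001]
wrist_force: [1.2, 0.8, 0.2]
width: 0.0111
gripper_force: 60.3
M [ 0.085 -0.704  0.175]
```

To row units: 0.0002 m / 0.5 = 0.0004.

```bash
python3 -m handwheel '0 0 0 0 0.0004 0 0.012
0 0 0 0 0.0004 0 0.013
0 0 0 0 0.0004 0 0.014
0 0 0 0 0.0004 0 0.018
0 0 0 0 0.0004 0 0.024
0 0 0 0 0.0004 0 0.03'; python3 - <<'E'
from h import *
s=robot.sense();print(s["moment"].round(3))
im=robot.snapshot("top");im2=robot.snapshot("scene")
for im_ in(im,im2):
    f=im_.astype(int);m=(f[:,:,0]>2*f[:,:,1]+20)&(f[:,:,0]>2*f[:,:,2]);m[:150]=0;m[:,450:]=0
    n,l,st,c=cv2.connectedComponentsWithStats(m.astype(np.uint8));print([(st[i,4],c[i].round(1)) for i in range(1,n) if st[i,4]>4])
a=im[150:270,340:460];b=im2[205:325,315:435]
a=cv2.resize(a,(400,400),interpolation=2);b=cv2.resize(b,(400,400),interpolation=2);cv2.imwrite("pics/g4.png",np.hstack([a,b])[:,:,::-1])
E
```

```text
t: 12.62
ee_pos: [0.5268, -0.1208, 0.0754]
orientation: [-1.987, -2.432, 0.001]
wrist_force: [0.0, -0.2, 0.6]
width: 0.03
gripper_force: 0.0
[-0.004  0.042  0.002]
[(np.int32(16), array([406. , 226.5]))]
[(np.int32(23), array([369. , 277.2]))]
```

View pics/g4.png

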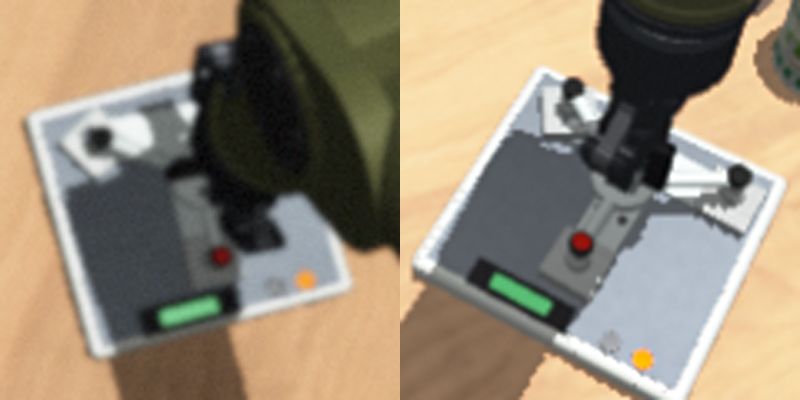

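The picture shows the spider on the deck. Red dot A is at (406.0,226.5) in the top view and (369.0,277.2) in the scene view, B is over the groove pad and C is over the flat pad. The fingers are clear of the blade, so I'll withdraw upward and check it unobstructed.

```bash
python3 -m handwheel '0 0 0 0 0 -0.002 0.04
0 0 0 0 0 -0.01 0.045
0 0 0 0 0 -0.03 0.045
0 0 0 0 0 -0.07 0.045
0 0 0 0 0 -0.12 0.045
0 0 0 0 0 -0.18 0.045
0 0 0 0 0 -0.24 0.045
0 0 0 0 0 -0.28 0.045' && python3 -m handwheel '0 0 0 -0.06 0 0 0.045
0 0 0 -0.14 0 0 0.045
0 0 0 -0.22 -0.02 0 0.045
0 0 0 -0.3 -0.04 0 0.045
0 0 0 -0.38 -0.06 0 0.045
0 0 0 -0.44 -0.08 0 0.045
0 0 0 -0.48 -0.08 0 0.045
0 0 0 -0.5 -0.08 0 0.045'; python3 - <<'E'
from h import *
im=robot.snapshot("top");im2=robot.snapshot("scene")
cv2.imwrite("pics/top5.png",im[:,:,::-1]);cv2.imwrite("pics/scene5.png",im2[:,:,::-1])
P=[]
for im_ in(im,im2):
    f=im_.astype(int);m=(f[:,:,0]>2*f[:,:,1]+20)&(f[:,:,0]>2*f[:,:,2]);m[:150]=0;m[:,450:]=0
    n,l,st,c=cv2.connectedComponentsWithStats(m.astype(np.uint8));P.append([(st[i,4],c[i].round(1)) for i in range(1,n) if st[i,4]>4])
print(P)
a=im[150:270,340:460];b=im2[205:325,315:435]
a=cv2.resize(a,(400,400),interpolation=2);b=cv2.resize(b,(400,400),interpolation=2);cv2.imwrite("pics/g5.png",np.hstack([a,b])[:,:,::-1])
E
```

```text
t: 13.38
ee_pos: [0.528, -0.1202, 0.2194]
orientation: [1.985, 2.432, 0.003]
wrist_force: [0.7, -0.6, 0.3]
width: 0.045
gripper_force: 0.0
t: 14.05
ee_pos: [0.5367, -0.3778, 0.2159]
orientation: [1.993, 2.428, -0.001]
wrist_force: [-1.0, 0.2, -0.0]
width: 0.0452
gripper_force: 0.0
[[(np.int32(19), array([405.6, 226.5]))], []]
```

View pics/g5.png

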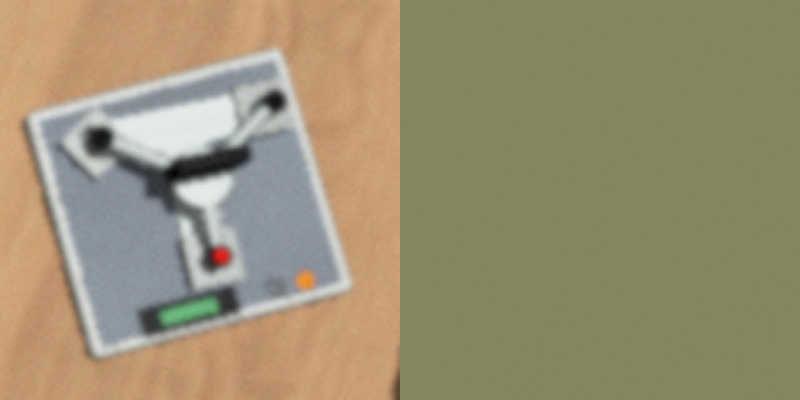

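The top view shows A at (405.6,226.5), B at (370,191.1) and C at (422.2,180.3), each on its pad. The arm is blocking the scene camera, so I'll move back toward the start.

Units first: shifts go in shares of 0.5 m and turns go in shares of pi rad. So -0.28 m / 0.5 = -0.56, -0.24 m / 0.5 = -0.48, 0.8 rad / 3.1416 = 0.2546.

```bash
python3 -m handwheel '0 0 0.0318 -0.06 -0.06 0 0.045
0 0 0.0637 -0.12 -0.12 0 0.045
0 0 0.0955 -0.16 -0.18 0 0.045
0 0 0.1273 -0.2 -0.24 0 0.045
0 0 0.1592 -0.24 -0.32 0 0.045
0 0 0.191 -0.24 -0.4 0 0.045
0 0 0.2228 -0.24 -0.48 0 0.045
0 0 0.2546 -0.24 -0.56 0 0.045'; python3 - <<'E'
from h import *
np.set_printoptions(precision=4,suppress=True)
im2=robot.snapshot("scene");im=cv2.imread("pics/top5.png")[:,:,::-1]
cv2.imwrite("pics/scene6.png",im2[:,:,::-1])
f=im2.astype(int);m=(f[:,:,0]>2*f[:,:,1]+20)&(f[:,:,0]>2*f[:,:,2]);m[:150]=0;m[:,450:]=0
n,l,st,c=cv2.connectedComponentsWithStats(m.astype(np.uint8));print([(st[i,4],c[i].round(1)) for i in range(1,n) if st[i,4]>4])
cv2.imwrite("pics/g6.png",cv2.resize(im2[205:325,315:435],(600,600),interpolation=2)[:,:,::-1])
E
```

```text
t: 14.82
ee_pos: [0.2876, -0.5451, 0.2161]
orientation: [-2.779, -1.464, -0.002]
wrist_force: [0.4, -0.4, -0.4]
width: 0.0448
gripper_force: 0.0
[(np.int32(26), array([369.2, 277.3]))]
```

View pics/g6.png

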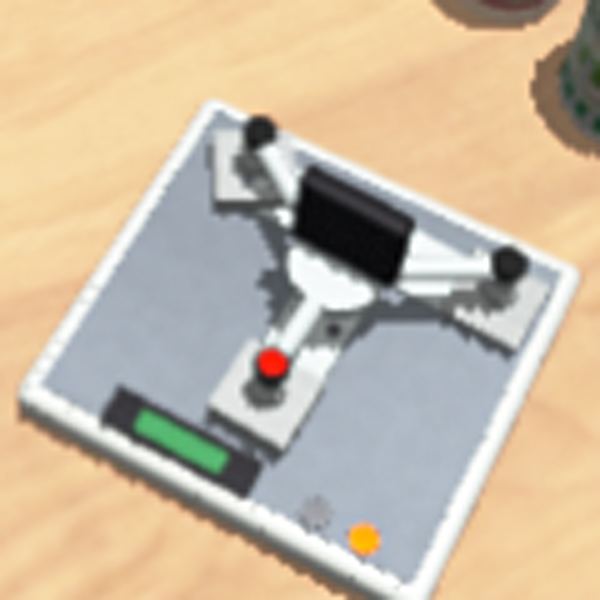

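The scene view shows A at (369.2,277.3), B at (367.2,231.4) and C at (416.8,258.0), all standing on their pads and looking level. I'll check the heights against those measured at the start.

```bash
python3 - <<'E'
from h import *
np.set_printoptions(precision=4,suppress=True)
T=np.array([[405.6,226.5],[370,191.1],[422.2,180.3]]);S=np.array([[369.2,277.3],[367.2,231.4],[416.8,258.]])
for a,b in zip(T,S):print(*tri(a,b))
M=np.array([[-55,0,31],[40,60,31],[40,-60,31]])/1000
p,f=fit(M,{"top":T,"scene":S});print(p,f.round(1).tolist())
T0=np.array([[231,224],[204.6,184.4],[256.6,183.4]]);S0=np.array([[253.6,180.8],[266.4,151],[296.6,173]])
def full(T,S,g):
    f=lambda p:np.r_[(proj("top",M@R.from_euler("zyx",p[3:]).as_matrix().T+p[:3])-T).ravel(),(proj("scene",M@R.from_euler("zyx",p[3:]).as_matrix().T+p[:3])-S).ravel()]
    r=least_squares(f,g,x_scale=.1);return r.x
print("start",full(T0,S0,[.53,.266,0,0,0,0]));print("now",full(T,S,[.52,-.12,.034,.2,0,0]))
A=np.array([.505,-.1232])+.0*p[:2];print("A now",p[:2]-.055*np.array([np.cos(p[3]),np.sin(p[3])]),"hole",A-.04*np.array([np.cos(.2084),np.sin(.2084)]))
s=robot.sense();print(s["t"])
E
```

```text
[ 0.4658 -0.1305  0.0651] 0.4728778195707264
[ 0.5462 -0.0532  0.0626] 0.7253334718839142
[ 0.5702 -0.1712  0.0632] 0.4517421637517032
[ 0.5193 -0.12    0.0325  0.1991] [[0.3, -0.2], [0.5, -0.8], [0.2, -0.5], [-0.6, 0.7], [-0.6, -0.2], [-0.5, -0.1]]
start [ 0.5271  0.266  -0.0003  0.0294  0.0262 -0.0034]
now [ 0.5183 -0.1205  0.033   0.1976  0.0329 -0.0179]
A now [ 0.4654 -0.1308] hole [ 0.4659 -0.1315]
14.8667
```

```bash
python3 - <<'E'
from h import *
np.set_printoptions(precision=4,suppress=True)
def cen(im,p,r=5):
    x,y=map(int,np.round(p));g=im.astype(float).max(2)[y-r:y+r+1,x-r:x+r+1]
    w=np.clip(75-g,0,45);m=(w>0).astype(np.uint8);n,l,st,c=cv2.connectedComponentsWithStats(m);k=1+np.argmax(st[1:,4]);w=w*(l==k)
    yy,xx=np.mgrid[y-r:y+r+1,x-r:x+r+1];return np.array([(w*xx).sum(),(w*yy).sum()])/w.sum(),st[k,4]
def red(im,p,r=5):
    x,y=map(int,np.round(p));f=im.astype(float)[y-r:y+r+1,x-r:x+r+1];w=np.clip(f[:,:,0]-1.5*f[:,:,1:].max(2)-20,0,None)
    yy,xx=np.mgrid[y-r:y+r+1,x-r:x+r+1];return np.array([(w*xx).sum(),(w*yy).sum()])/w.sum(),0
rd=lambda n:cv2.imread(f"pics/{n}.png")[:,:,::-1]
T0=[[231,224],[204.6,184.4],[256.6,183.4]];S0=[[253.6,180.8],[266.4,151],[296.6,173]]
T=[[405.6,226.5],[370,191.1],[422.2,180.3]];S=[[369.2,277.3],[367.2,231.4],[416.8,258.]]
for t,s,a,b in(("top0","scene0",T0,S0),("top5","scene6",T,S)):
    o=[]
    for i in range(3):
        fn=red if i==0 else cen
        p,n1=fn(rd(t),a[i]);q,n2=fn(rd(s),b[i]);X,e=tri(p,q);print(t,"ABC"[i],p.round(2),n1,q.round(2),n2,X,round(e,2));o.append((p,q))
    M=np.array([[-55,0,33],[40,60,31],[40,-60,31]])/1000
    p,f=fit(M,{"top":np.array([x[0] for x in o]),"scene":np.array([x[1] for x in o])});print("fit",p,f.round(2).tolist())
E
```

```text
top0 A [230.75 223.77] 0 [253.19 180.29] 0 [0.4736 0.2648 0.0336] 0.21
top0 B [204.38 184.31] 20 [265.59 153.6 ] 38 [0.5674 0.3326 0.0149] 0.18
top0 C [256.48 183.09] 30 [296.39 173.17] 20 [0.5691 0.2073 0.0303] 0.46
fit [ 0.5283  0.2678 -0.0054  0.0342] [[0.1, 0.12], [0.33, -0.07], [-0.33, -0.57], [-0.16, 1.43], [0.13, -1.94], [-0.45, 0.68]]
top5 A [405.76 226.4 ] 0 [369.07 277.17] 0 [ 0.4657 -0.1305  0.0659] 0.34
top5 B [369.44 191.46] 37 [366.23 231.17] 29 [ 0.5451 -0.0517  0.0632] 0.61
top5 C [421.95 179.87] 21 [416.07 257.86] 37 [ 0.5706 -0.1702  0.0624] 0.07
fit [ 0.519  -0.1192  0.0322  0.2099] [[0.23, -0.05], [0.6, -0.72], [-0.15, -0.11], [-0.49, 0.45], [-0.29, 0.12], [-0.24, -0.36]]
```

The residuals match the level start pose to within about 0.3 px, and all three feet rose by the seated 32 to 34 mm. An unseated A would read about 5 mm higher and an unseated B about 1 px off, so I'm handing it in.

```bash
python3 -c "
from plant import robot
print(robot.job_done())"
```

```text
the job is handed in; nothing more can be done
None
```

I put the carrier back on the scale, let go of it and handed the job in. The cameras show all three feet in their seats and the carrier level to within about 1 mm, but the judge returned no verdict.

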